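# Flip a sample carrier over a ramp edge and slide it home in the reader

## Task

Take the long sample carrier with the round window (not the short blank), bring it tilted like the ramp until it just touches the ramp at its lower edge, and let go there, so that it tips over the edge by itself and lands window down in the tray; do not turn it over with the gripper or drop it from high up. Then push it along the tray floor, under the ramp, until it is fully home, its short edge flat against the back stop. Leave the blank, the vial and the jar alone.

Things in the scene. Friction and masses are not known exactly. Their poses are not given: they have to be found in the camera images.
- carrier: Sample carrier: flat aluminium plate 80 mm (its x) by 50 mm (its y) by 6 mm, 50 to 85 g. One face has a dark round window 37 mm across and a dark line near each short edge, the other is plain. Origin: centre of the plain face; its z points out of the window face. Starts window up (z up) on a pad, overhanging it all round.
- blank: Blank plate, a bystander: plain aluminium, 54 by 50 by 6 mm, no window. Origin: centre of its underside. Starts on the other pad.
- padA: Low grey plastic pad, fixed, 66 (x) by 32 (y) by 16 mm high, on the bench; the carrier lies on it. Origin: centre of its underside.
- padB: The same kind of pad, fixed; the blank lies on it.
- stand: Reader's turning stand, fixed: red base 305 by 130 mm, 20 mm high, a tray on top, a ramp over the tray, and a column at the back with a lamp hood. Origin: on the bench straight below the middle of the ramp's lower edge; x points to the back of the stand (roughly to the robot's left), z up.
- ramp: Steel ramp tongue above the tray, fixed to the stand: 38 mm wide (narrower than the carrier), 5 mm thick, 85 mm long, its upper face sloping 35 degrees down towards the front (-x). Origin: middle of the lower edge of its upper face, 125 mm above the bench, 105 mm above the tray floor; axes parallel to the stand's (not tilted). Open space below it.
- drop (a point): 10 mm beyond the ramp's lower edge, in line with its upper face. A carrier let go touching the ramp or just above it, parallel to it, long side along the slope, plain-face centre within 6 mm of here, turns over and lands with its centre 20 to 110 mm in front of the edge, somewhat skewed. The higher it is let go, the more skewed. Much further out it does not turn over; further back it may stay on the ramp.
- hood (a point): Middle of the lower front edge of the black lamp hood, 175 mm above the bench, 50 mm above the ramp's lower edge and 20 mm behind it. The hood is 100 mm wide, 40 mm high with its fins and reaches 125 mm back from here, so the gripper must come to the ramp and under it leaning back, from the stand's front.
- tray (a point): On the tray floor's middle line, 60 mm in front (stand -x) of the ramp edge, 20 mm above the bench. The open tray runs along stand x from -160 mm (a lip 8 mm thick and 8 mm high) to the back stop at +85 mm, between upright side walls 14 mm high and 108 mm apart.
- stop (a point): Middle of the tray's back stop at floor height (stand x = +85 mm); the stop is 14 mm high and as wide as the tray. With the carrier home a short edge lies against the stop, its centre 40 mm in front of the stop and its other short edge 5 mm behind the ramp's lower edge. The home place may be anywhere across the tray.
- vial: Small glass vial with a red cap, 22 mm across, 50 mm high, a bystander. Origin: centre of its underside.
- jar: Brown glass jar with a white lid, 52 mm across, 65 mm high, a bystander. Origin: centre of its underside.
Mind the look-alikes: they are no part of the job. Leave any red or yellow look-alike of the carrier alone.

How it is judged:
On the way, in this order (a step that is already met when the one before it is completed fails the run):
1. the carrier meets the ramp (contact force between carrier and ramp above 0.1 N).
2. the carrier lies window down in the front part of the tray (level within about 20 degrees: it may still lean on a side wall), let go and at rest (angle between carrier's own z axis and vertical above 2.8 rad and z of carrier in the frame of stand between 0.022 and 0.038 m and x of carrier in the frame of stand between -0.125 and 0.02 m and y of carrier in the frame of stand between -0.035 and 0.035 m and contact force between carrier and the fingers below 0.05 N and linear speed of carrier below 0.02 m/s), for 0.2 s.
At the end, for the whole second after the job is handed in: The carrier lies at rest on the tray floor, window down and flat (within about 9 degrees), long side along the tray (within 11 degrees), its centre 40 mm (within about 3 mm) in front of the back stop, so its short edge is against the stop, and inside the tray's walls (angle between carrier's own z axis and vertical above 2.99 rad and angle between the x axis of carrier and the x axis of stand, either way round below 0.2 rad and x of carrier in the frame of stop between -0.0435 and -0.037 m and y of carrier in the frame of stand between -0.035 and 0.035 m and z of carrier in the frame of stand between 0.022 and 0.03 m and linear speed of carrier below 0.01 m/s); the robot touches nothing.
It fails at once if the carrier is turned over with the gripper: the fingers touch it while it stands within about 25 degrees of upright (angle between carrier's own z axis and vertical between 1.15 and 2 rad and contact force between carrier and the fingers above 0.3 N).
It fails at once if the carrier falls from more than about 8 cm above the ramp edge (height (world z) of carrier above 0.205 m and contact force between carrier and the fingers below 0.05 N).
It fails at once if the blank is moved more than 15 mm (distance of blank from where it was at the start of the episode above 0.015 m).
It fails at once if the vial is moved more than 15 mm (distance of vial from where it was at the start of the episode above 0.015 m).
It fails at once if the jar is moved more than 15 mm (distance of jar from where it was at the start of the episode above 0.015 m).
It also fails if it takes over 64 s, if anything falls off the work surface, if the arm or the gripper's body presses on something with over 40 N, if the wrist force passes 120 N, or if a joint passes its speed limit or range.

## Robot

A 6-joint arm with a two-finger parallel gripper is mounted at the origin on the work surface. World frame = base frame: x ahead of the robot, y to its left, z up, the work surface at z = 0. Lengths are in m, angles in rad, forces in N, time in s.
With the tool pointing down it reaches from about 0.375 to 0.925 m from the base axis. Payload 5.7 kg.
Tool frame: the origin (TCP) lies midway between the tips of the shut fingers; the grasp point (between the pads) lies 19 mm behind it; z points along the fingers, x is the direction in which the jaws open and shut, and the axes are right-handed (so a half turn about z gives the same grasp; the last joint's range is limited). The gripper opens to 85 mm and grips with 20 to 120 N. Pads are 22 mm wide; open, the fingers measure 114 mm over their backs; the gripper's body (76 mm by 85 mm) begins 54 mm behind the grasp point. The pads swing forward as they close: fully open they stand 13 mm farther back than shut.
Start: joints at [1.084, 0.359, 1.51, -0, 1.272, -0.115], TCP at [0.218, 0.559, 0.231] pointing down, gripper open.
Joint ranges: [-2.97, 2.97], [-1.01, 2.36], [0.21, 2.38], [-0.96, 4.11], [0.2, 2.71], [-2.98, 2.98]. Speed limits (rad/s): [2.39, 2.39, 3.14, 3.14, 3.14, 3.14].

## Interface

Orientations are given as [roll, pitch, yaw] about the fixed x, y, z axes, in that order (R = Rz(yaw) Ry(pitch) Rx(roll)).
In Python, from cell import * gives the robot as it stands.
- The arm moves only by the tool play_rows, never from a script. Its argument "moves" is text: rows parted by semicolons, each of 6 numbers parted by spaces: the shift along the tool's x, y, z in mm, then the turn, a rotation vector about the tool's x, y, z in degrees. A call has 1 to 12 rows; each row is the pose to reach, as a shift and turn from the pose commanded when the call began, along the tool's axes at that moment; what a row does not reach only later rows make up. A row lasts 1/8 s, in which the tool goes at most 62.5 mm and 10.7 degrees, less where a joint would pass 70% of its speed; a pose out of reach is approached as far as the arm can. A call with a gripper value outside its range is refused whole. "hand" is the finger opening in mm, from 0 to 85.4, set as the call begins (left out, the last holds). The fingers move at their own pace and stop on an object; the grip force is fixed at half the most. Time passes only in rows, so rows that repeat a pose let the fingers close. It gives the time, the measured TCP pose, the force and the opening at its end, in the units of the state.
- read_state(): the state, without advancing time (a new reading comes with each control period).
- capture(name): name is "side" or "top"; returns a dict with "image" (384x512x3 uint8, red, green, blue), "depth" (384x512 float32, m along the optical axis (not along the pixel's ray), 0 where there is no reading), "vfov" (degrees; the focal length in pixels is half the picture's height over the tangent of half this angle, whatever the lens; pixels are square), "cx", "cy" (the principal point, pixels), "rvec" (rotation vector, rad) and "tvec" (3), from world to camera coordinates, as OpenCV has them. Camera axes: x right, y down, z forward; pixel columns grow to the right and rows downward; lengths in m; the calibration is good to about 2 mm. A picture is of the moment at which its call begins.
- sign_off(): hands the job in, once; it reports no verdict.
Trained networks look in a picture, given as the dict that the camera call returned (one of the last four; its "shot" number tells which), for a name from the list of things; names that differ only in an ending like _2 or _b are one class to them, and where a whole thing is asked for, a point or a joint stands for the part that bears it (a point fixed in the world has none). Each returns a list of dicts, best first, with "conf" (0 to 1); they miss things now and then, are a little off and sometimes report something else, mostly with a low value. They report only what shows in the picture. A call takes as long as a camera call. They do not tell look-alikes from the thing itself.
- boxes_of(target, picture): "at" ([x, y, z] in m, in world coordinates, good to about 4 mm: the middle of the surface that is visible of it).
- place_of(target, picture): "at" ([x, y, z] in m, in world coordinates, good to about 4 mm: a listed point, or the origin of a listed thing).
The state is a dict: "time_s": time; "joints": joint angles; "joint_vel": joint speeds; "effort": joint torques, N m; "tool_pos": TCP position; "orientation": TCP orientation; "force": force on the tool from outside, world axes, zero at the start; "wrist_torque": the same for the moment, N m; "gripper_width": opening from 0.0 (shut) to 1.0 (fully open).
Only numpy, scipy, OpenCV 4.12 (cv2) and the standard library are available. Lean on these libraries where they do the work, as an engineer would, in place of code of your own. Each camera call takes 0.05 s, during which the arm holds its last target. There are 200 camera calls.

## Working session

There is one attempt and no reset: what is moved stays moved. The work goes in short steps, Python scripts to look and compute and a tool call to move; the robot and the scene stay as the last step left them, time stands still between calls to the robot, and variables do not carry over. Pictures are saved under pics/ and viewed, about 8 in all and at most 12, crops included, and the job is handed in when it is done.

Besides the shell and the picture viewer there is one more tool, called after "Emit:" by a JSON object that holds its "method" and its "body". play_rows: Moves the arm, as the interface text tells. Its arguments: {"type":"object","properties":{"moves":{"type":"string"},"hand":{"type":"number"}},"required":["moves"]}

```bash
mkdir -p pics; ls; cat > h.py <<'E'
from cell import *
import numpy as np, cv2
from scipy.spatial.transform import Rotation as R
def K(p):
    f=p["image"].shape[0]/2/np.tan(np.radians(p["vfov"])/2)
    return f
def unproj(p,u,v,d=None):
    d=p["depth"][int(round(v)),int(round(u))] if d is None else d
    f=K(p); c=np.array([(u-p["cx"])/f*d,(v-p["cy"])/f*d,d])
    Rm=cv2.Rodrigues(np.array(p["rvec"],float))[0]
    return Rm.T@(c-np.array(p["tvec"]).ravel())
def cloud(p):
    h,w=p["depth"].shape; f=K(p); v,u=np.mgrid[:h,:w]; d=p["depth"]
    c=np.stack([(u-p["cx"])/f*d,(v-p["cy"])/f*d,d],-1)
    Rm=cv2.Rodrigues(np.array(p["rvec"],float))[0]
    return (c-np.array(p["tvec"]).ravel())@Rm
def proj(p,X):
    Rm=cv2.Rodrigues(np.array(p["rvec"],float))[0]; c=Rm@np.array(X)+np.array(p["tvec"]).ravel()
    return K(p)*c[:2]/c[2]+[p["cx"],p["cy"]]
def save(p,n,crop=None,s=1):
    im=p["image"][...,::-1]
    if crop: x0,y0,x1,y1=crop; im=im[y0:y1,x0:x1]
    cv2.imwrite("pics/"+n,cv2.resize(np.ascontiguousarray(im),None,fx=s,fy=s,interpolation=cv2.INTER_CUBIC))
E
python3 - <<'E'
from h import *
print(read_state())
P={}
for n in("side","top"):
    p=capture(n);P[n]=p; 
    for t in("carrier","blank","padA","stand","ramp","drop","hood","tray","stop","vial","jar"):
        r=place_of(t,p)
        print(n,t,[(np.round(q["at"],3).tolist(),round(q["conf"],2),np.round(proj(p,q["at"])).astype(int).tolist()) for q in r[:3]])
cv2.imwrite("pics/both.png",cv2.resize(np.vstack([P["side"]["image"],P["top"]["image"]])[...,::-1],None,fx=.78,fy=.78))
save(P["side"],"side0.png",s=1.5);save(P["top"],"top0.png",s=1.5)
E
```

```text
pics
{'time_s': 0.0, 'joints': array([ 1.08391163e+00,  3.59484207e-01,  1.51144448e+00, -2.38420783e-05,
        1.27251901e+00, -1.15111966e-01]), 'joint_vel': array([ 0.00123195,  0.0014046 , -0.00106573, -0.0008732 ,  0.00068656,
       -0.00027736]), 'effort': array([ 2.36405314e-03, -5.27625346e+01, -2.78621864e+01,  7.01628596e-05,
        1.27975448e-02, -6.75859283e-06]), 'tool_pos': array([0.21765576, 0.55838544, 0.2304614 ]), 'orientation': array([-3.14140221e+00,  1.84539060e-03,  1.19903080e+00]), 'force': array([-0.41892522,  0.50020911, -0.71806678]), 'wrist_torque': array([-0.03519469, -0.05768869, -0.03406025]), 'gripper_width': 1.00095307443377}
side carrier [([0.57, -0.286, 0.012], 0.97, [274, 271]), ([0.412, -0.348, 0.003], 0.83, [214, 305]), ([0.572, -0.401, 0.005], 0.8, [289, 309])]
side blank [([0.43, -0.241, 0.016], 0.63, [215, 267])]
side padA [([0.569, -0.284, 0.003], 0.6, [273, 273])]
side stand [([0.555, 0.124, 0.001], 0.65, [235, 192])]
side ramp [([0.558, 0.124, 0.123], 0.6, [235, 159])]
side drop [([0.555, 0.114, 0.12], 0.55, [235, 162])]
side hood [([0
[... 317 characters left out ...]
.573, -0.403, 0.003], 0.76, [385, 198]), ([0.574, -0.289, 0.014], 0.67, [348, 197])]
top blank [([0.426, -0.239, 0.016], 0.57, [332, 246])]
top padA []
top stand [([0.554, 0.122, 0.003], 0.56, [212, 202])]
top ramp [([0.427, -0.243, 0.0], 0.48, [332, 245]), ([0.56, 0.126, 0.128], 0.45, [205, 198])]
top drop [([0.557, 0.114, 0.119], 0.45, [209, 199])]
top hood [([0.555, 0.145, 0.175], 0.69, [195, 198])]
top tray [([0.557, 0.061, 0.022], 0.92, [232, 201]), ([0.56, 0.123, 0.124], 0.19, [206, 198])]
top stop [([0.558, 0.208, 0.022], 0.72, [183, 200]), ([0.558, 0.12, 0.002], 0.46, [213, 201])]
top vial [([0.717, -0.28, -0.003], 0.46, [344, 150])]
top jar [([0.71, 0.299, 0.001], 0.89, [156, 151])]
```

View pics/side0.png

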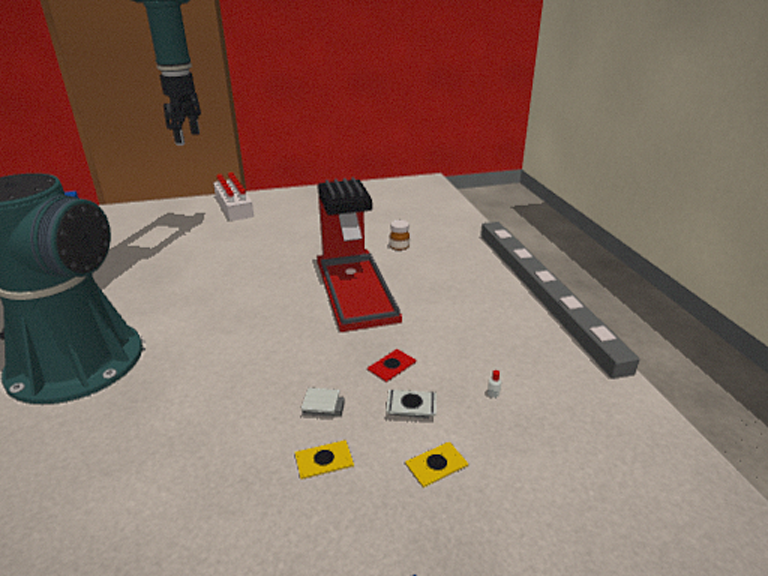

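View pics/top0.png

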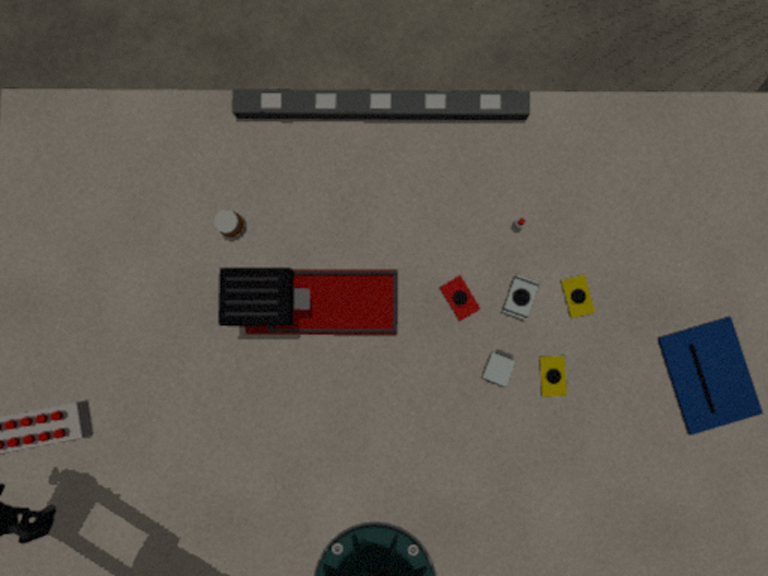

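In the side view, the plates with a window are red (391,363 in the enlarged view), yellow (323,458) and (437,463), and the aluminium one (411,402) on a pad. That last one is the carrier: it is aluminium, long, windowed and raised. The blank is at (322,402). I'll confirm this in a crop and measure.

```bash
python3 - <<'E'
from h import *
p=capture("top");C=cloud(p);q=capture("side");D=cloud(q)
save(p,"c1.png",(300,165,420,285),5)
for n,cl,im in(("top",C,p["image"]),("side",D,q["image"])):
    m=(abs(cl[...,0]-.571)<.06)&(abs(cl[...,1]+.287)<.06)&(cl[...,2]>.014)&(cl[...,2]<.035)
    X=cl[m]; print(n,len(X),X.mean(0),np.median(X[:,2]),cv2.minAreaRect((X[:,:2]*1000).astype(np.float32)))
    m=(abs(cl[...,0]-.428)<.05)&(abs(cl[...,1]+.24)<.05)&(cl[...,2]>.014)&(cl[...,2]<.035)
    X=cl[m]; print(" blank",len(X),cv2.minAreaRect((X[:,:2]*1000).astype(np.float32)))
    # stand: tray + walls
    m=(abs(cl[...,0]-.558)<.1)&(cl[...,1]>-.1)&(cl[...,1]<.11)&(cl[...,2]>.012)&(cl[...,2]<.045)
    X=cl[m]; print(" stand",len(X),cv2.minAreaRect((X[:,:2]*1000).astype(np.float32)))
    red=(cl[...,1]<.08)&m&(im[...,0]>2*im[...,1]); print(" floor z",np.median(cl[red][:,2]))
    m=(abs(cl[...,0]-.558)<.03)&(cl[...,1]>.11)&(cl[...,1]<.16)&(cl[...,2]>.11)&(cl[...,2]<.15)
    X=cl[m]
    if len(X)>5:
        A=np.c_[X[:,:2],np.ones(len(X))];s=np.linalg.lstsq(A,X[:,2],rcond=None)[0]
        print(" ramp",len(X),X.min(0),X.max(0),s,np.degrees(np.arctan(np.hypot(*s[:2]))),"slope dir",np.degrees(np.arctan2(s[1],s[0])),"y at z=.125",(0.125-s[2]-s[0]*.557)/s[1])
    m=(abs(cl[...,0]-.558)<.08)&(cl[...,1]>.11)&(cl[...,1]<.3)&(cl[...,2]>.2)&(cl[...,2]<.23)
    X=cl[m]; print(" hood",len(X),cv2.minAreaRect((X[:,:2]*1000).astype(np.float32)))
E
```

```text
top 454 [ 0.57088823 -0.28168713  0.02314819] 0.022986513720723474 ((570.9589233398438, -282.12579345703125), (50.53605651855469, 79.76962280273438), 70.68915557861328)
 blank 348 ((430.7084655761719, -240.16818237304688), (50.50607681274414, 66.18002319335938), 69.11709594726562)
 stand 2154 ((558.8839111328125, 37.1568717956543), (129.92153930664062, 146.3831024169922), 0.5990704894065857)
 floor z 0.02080995662959094
 ramp 154 [0.53917045 0.12436986 0.12282607] [0.57604673 0.15059287 0.14700395] [-0.02563993  0.70246726  0.05287681] 35.104727006295896 slope dir 92.0903579267064 y at z=.125 0.1230016561726337
 hood 1870 ((557.1116333007812, 206.32215881347656), (98.63065338134766, 125.8798828125), 0.6536926031112671)
side 519 [ 0.56941192 -0.28792789  0.02228644] 0.022425683025953505 ((569.9766845703125, -285.6072998046875), (53.22931671142578, 80.60189056396484), 69.21695709228516)
 blank 382 ((431.3458251953125, -243.31875610351562), (52.02545166015625, 63.10427474975586), 69.34811401367188)
 stand 1170 ((557.294921875, 34.0484733581543), (130.04376220703125, 152.40928649902344), 0.864516019821167)
 floor z 0.020128185957310002
 ramp 145 [0.53717807 0.11961093 0.12140399] [0.57531636 0.15919682 0.14973004] [-0.01843673  0.67947266  0.05307164] 34.20483810495781 slope dir 91.55427579521812 y at z=.125 0.1209726653173253
 hood 476 ((554.9602661132812, 201.3992462158203), (98.33756256103516, 126.4757308959961), 0.7519156336784363)
```

View pics/c1.png

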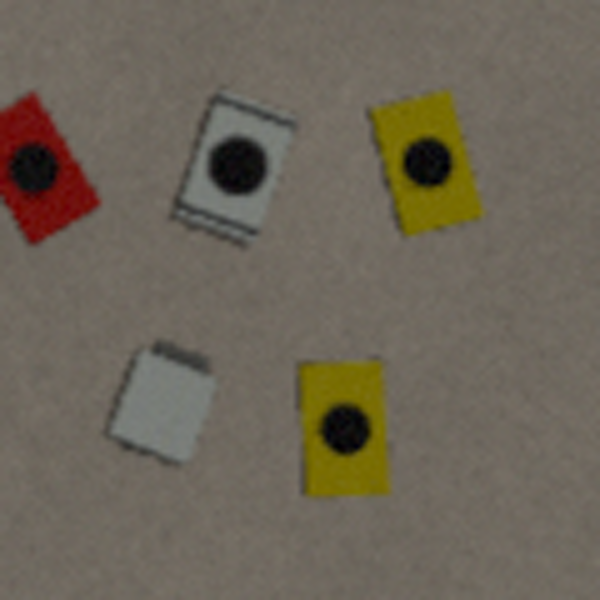

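The crop shows the carrier at (238,165): aluminium, long, with a window and two dark lines. Its centre is about (0.570, -0.285), long axis yaw about -20°. Next, the approach.

```bash
cat >> h.py <<'E'
def row(pos,rpy_deg):
    s=read_state(); R0=R.from_euler("xyz",s["orientation"]); R1=R.from_euler("xyz",rpy_deg,degrees=True)
    print("t",round(s["time_s"],2),"row:",np.round(R0.inv().apply(np.array(pos)-s["tool_pos"])*1000,1),np.round(np.degrees((R0.inv()*R1).as_rotvec()),1))
E
python3 -c "
from h import *
row([.570,-.2845,.12],[180,0,70])"
```

```text
t 1.3 row: [-658.   634.4  111.3] [-0.   0.  -1.3]
```

Emit:
{"method": "play_rows", "body": {"moves": "-658 634 50 0 0 -1.3;-658 634 50 0 0 -1.3;-658 634 50 0 0 -1.3;-658 634 50 0 0 -1.3;-658 634 50 0 0 -1.3;-658 634 50 0 0 -1.3;-658 634 50 0 0 -1.3;-658 634 50 0 0 -1.3;-658 634 50 0 0 -1.3;-658 634 50 0 0 -1.3;-658 634 50 0 0 -1.3;-658 634 50 0 0 -1.3", "hand": 85}}

```text
time_s: 2.8
tool_pos: [0.5069, -0.1344, 0.1905]
orientation: [3.141, -0.0, 1.221]
force: [1.0, 0.1, 0.2]
gripper_width: 0.99
```

Emit:
{"method": "play_rows", "body": {"moves": "0 0 0 0 0 0"}}

```text
time_s: 2.92
tool_pos: [0.5084, -0.1367, 0.1904]
orientation: [3.139, 0.001, 1.217]
force: [-0.4, 0.9, 0.1]
gripper_width: 0.993
```

```bash
python3 -c "
from h import *
row([.570,-.2845,.06],[180,0,70]);print(read_state()['joints'])"
```

```text
t 2.92 row: [-117.2  108.6  130.8] [ 0.2  0.1 -0.3]
[-3.93124240e-01  2.95479386e-01  1.72064833e+00 -1.10494812e-03
  1.12257481e+00 -1.60979211e+00]
```

Emit:
{"method": "play_rows", "body": {"moves": "-117 108 100 0 0 0;-117 108 100 0 0 0;-117 108 100 0 0 0;-117 108 131 0 0 0;-117 108 131 0 0 0"}}

```text
time_s: 3.55
tool_pos: [0.5652, -0.2772, 0.0568]
orientation: [-3.135, -0.002, 1.221]
force: [-0.8, 0.9, 0.0]
gripper_width: 0.996
```

```bash
python3 -c "
from h import *
row([.570,-.2845,.001],[180,0,70]);p=capture('side')
save(p,'a1.png',(214,210,344,310),5)"
```

```text
t 3.55 row: [-5.4  7.4 55.7] [-0.4 -0.1 -0. ]
```

View pics/a1.png

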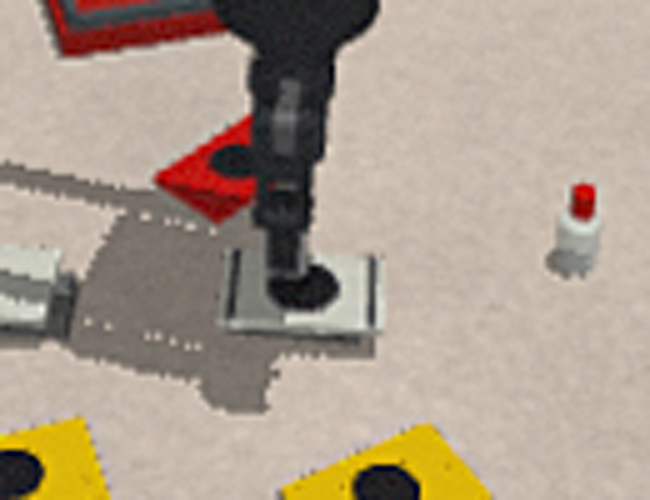

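The gripper is above the carrier, with the fingers lined up across its short side (finger at 285,260, window at 303,287). Its position should settle once motion stops.

Emit:
{"method": "play_rows", "body": {"moves": "0 0 0 0 0 0;0 0 0 0 0 0"}}

```text
time_s: 3.85
tool_pos: [0.5685, -0.2789, 0.0612]
orientation: [3.139, 0.001, 1.223]
force: [0.4, 0.4, -0.0]
gripper_width: 0.999
```

```bash
python3 -c "
from h import *
row([.570,-.2845,.001],[180,0,70]);print(read_state()['tool_pos'])"
```

```text
t 3.85 row: [-4.7  3.2 60.2] [0.1 0.  0. ]
[ 0.56850506 -0.2788724   0.06118274]
```

Emit:
{"method": "play_rows", "body": {"moves": "-5 3 30 0 0 0;-5 3 60 0 0 0;-5 3 60 0 0 0;-5 3 60 0 0 0"}}

```text
time_s: 4.35
tool_pos: [0.5695, -0.2851, 0.0007]
orientation: [3.14, 0.0, 1.222]
force: [0.2, 0.1, 0.1]
gripper_width: 0.994
```

Emit:
{"method": "play_rows", "body": {"moves": "0 0 0 0 0 0;0 0 0 0 0 0;0 0 0 0 0 0;0 0 0 0 0 0;0 0 0 0 0 0;0 0 0 0 0 0", "hand": 40}}

```text
time_s: 5.1
tool_pos: [0.5695, -0.2852, 0.0009]
orientation: [3.14, 0.0, 1.222]
force: [-0.9, 1.8, 7.1]
gripper_width: 0.571
```

Emit:
{"method": "play_rows", "body": {"moves": "0 0 -50 0 0 0;0 0 -110 0 0 0;0 0 -170 0 0 0;0 0 -200 0 0 0;0 0 -200 0 0 0;0 0 -200 0 0 0", "hand": 40}}

```text
time_s: 5.85
tool_pos: [0.5679, -0.2843, 0.1982]
orientation: [-3.14, -0.0, 1.222]
force: [-0.6, 0.7, -0.7]
gripper_width: 0.568
```

```bash
python3 -c "
from h import *
s=read_state();print(s['tool_pos'],s['gripper_width'],s['force'])
p=capture('side');save(p,'g1.png',(204,130,344,240),5)
C=cloud(p)
m=(np.linalg.norm(C-np.array([.57,-.285,.21]),axis=2)<.07)&(C[...,2]<.235)&(p['image'].min(2)>110)
X=C[m];print(len(X),X.mean(0))
d=np.array([np.cos(np.radians(-20)),np.sin(np.radians(-20)),0]);a=(X-s['tool_pos'])@d;print('along',np.percentile(a,[0,2,50,98,100]),'z',np.percentile(X[:,2],[2,50,98]))
row([.556,.00,.22],[180,0,1]);row([.557,.03,.20],[215,0,1])"
```

```text
[ 0.56786997 -0.28427576  0.19819592] 0.5681168324648818 [-0.57455967  0.74235833 -0.68320142]
280 [ 0.56855547 -0.29541649  0.21863825]
along [-0.03846494 -0.03780158  0.0148207   0.03992729  0.04030954] z [0.20360797 0.21934334 0.22255557]
t 5.9 row: [ 263.  -108.1  -22. ] [-0.2  0.1 69. ]
t 5.9 row: [ 291.6 -117.3   -2. ] [30.4 21.1 66.7]
```

View pics/g1.png

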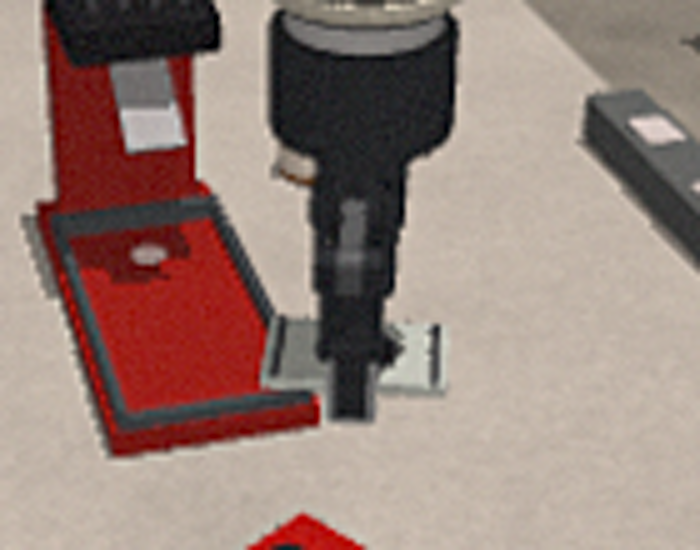

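The carrier is level in the grip (265–445, 350). Its centre is about 1 mm from the tool axis and its plain face about 15 mm behind the TCP. Next: turn to the stand heading and lean back 35°, in front of the ramp.

```bash
python3 -c "
from h import *
row([.557,.01,.20],[215,0,1])"
```

```text
t 5.9 row: [ 272.8 -110.5   -2. ] [30.4 21.1 66.7]
```

Emit:
{"method": "play_rows", "body": {"moves": "273 -110 -2 30.4 21.1 66.7;273 -110 -2 30.4 21.1 66.7;273 -110 -2 30.4 21.1 66.7;273 -110 -2 30.4 21.1 66.7;273 -110 -2 30.4 21.1 66.7;273 -110 -2 30.4 21.1 66.7;273 -110 -2 30.4 21.1 66.7;273 -110 -2 30.4 21.1 66.7;273 -110 -2 30.4 21.1 66.7;273 -110 -2 30.4 21.1 66.7;273 -110 -2 30.4 21.1 66.7"}}

```text
time_s: 7.28
tool_pos: [0.559, 0.0097, 0.2015]
orientation: [-2.534, -0.004, 0.019]
force: [0.5, -0.7, -0.7]
gripper_width: 0.57
```

Emit:
{"method": "play_rows", "body": {"moves": "0 0 0 0 0 0;0 0 0 0 0 0"}}

```text
time_s: 7.52
tool_pos: [0.5588, 0.0094, 0.2014]
orientation: [-2.533, -0.003, 0.018]
force: [-0.9, 0.9, -0.6]
gripper_width: 0.565
```

```bash
python3 -c "
from h import *
s=read_state();print(s['joints'],s['tool_pos'],np.degrees(s['orientation']))
row([.557,.1008,.1404],[215,0,1]);row([.557,.1065,.1322],[215,0,1])"
```

```text
[-0.46318978  0.45473792  1.62171003  0.5410572   1.40177079 -0.66782643] [0.55881367 0.0094347  0.20143953] [-145.15479144   -0.18285056    1.02910254]
t 7.53 row: [ -0.4 -40.1 102.3] [ 0.2 -0.1  0.1]
t 7.53 row: [ -0.3 -40.1 112.3] [ 0.2 -0.1  0.1]
```

Emit:
{"method": "play_rows", "body": {"moves": "0 -40 40 0 0 0;0 -40 80 0 0 0;0 -40 112 0 0 0;0 -40 112 0 0 0;0 -40 112 0 0 0"}}

```text
time_s: 8.15
tool_pos: [0.558, 0.1056, 0.133]
orientation: [-2.534, -0.004, 0.017]
force: [0.9, 0.4, -0.8]
gripper_width: 0.567
```

```bash
python3 -c "
from h import *
s=read_state();print(s['tool_pos'],s['force'])
row([.557,.1237,.1076],[215,0,1])
p=capture('side');save(p,'d1.png',(190,100,310,200),6)
q=capture('top')
Rt=R.from_euler('xyz',s['orientation']);
for n,c in(('side',p),('top',q)):
  C=cloud(c); L=(C-s['tool_pos'])@Rt.as_matrix()
  m=(abs(L[...,0])<.024)&(abs(L[...,1])<.06)&(L[...,2]>-.026)&(L[...,2]<-.012)&(c['image'].min(2)>90)
  X=L[m];print(n,len(X))
  if len(X): print(np.percentile(X,[2,50,98],axis=0).round(4))
  r=(abs(C[...,0]-.557)<.017)&(C[...,1]>.11)&(C[...,1]<.16)&(C[...,2]>.118)&(C[...,2]<.16)
  Y=C[r]; print(' ramp',len(Y)); 
  if len(Y): print(' in tool',(np.percentile((Y-s['tool_pos'])@Rt.as_matrix(),[2,50,98],axis=0)).round(4))
"
```

```text
[0.55799944 0.10557294 0.13303993] [ 0.90205718  0.36058356 -0.82410575]
t 8.15 row: [-0.8 -0.4 31.2] [ 0.2 -0.2  0.1]
side 150
[[-0.023  -0.0183 -0.0255]
 [ 0.0037  0.0205 -0.0215]
 [ 0.0225  0.0415 -0.0179]]
 ramp 0
top 136
[[-0.0217 -0.0399 -0.025 ]
 [-0.0003 -0.0239 -0.0212]
 [ 0.0235  0.     -0.0178]]
 ramp 74
 in tool [[-0.0154 -0.0437 -0.0179]
 [ 0.0008 -0.0345  0.0162]
 [ 0.0148 -0.0204  0.021 ]]
```

View pics/d1.png

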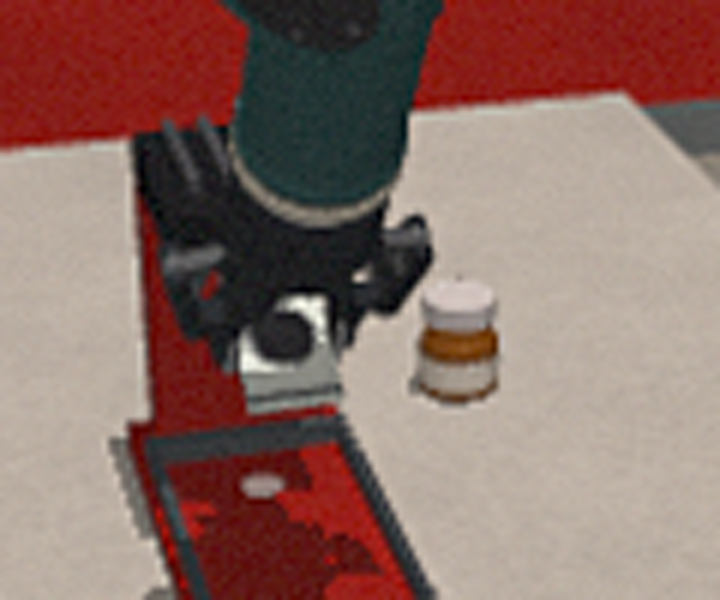

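The carrier is held parallel to the ramp in front of the hood (lower edge at 295,400), jar well clear. Remaining distance to contact is about 31 mm. Descending.

Emit:
{"method": "play_rows", "body": {"moves": "0 0 14 0 0 0;0 0 27 0 0 0;0 0 28 0 0 0;0 0 28 0 0 0;0 0 28 0 0 0"}}

```text
time_s: 8.88
tool_pos: [0.5573, 0.122, 0.1094]
orientation: [-2.533, -0.003, 0.017]
force: [0.4, -0.6, -0.1]
gripper_width: 0.565
```

Emit:
{"method": "play_rows", "body": {"moves": "0 0 1 0 0 0;0 0 1 0 0 0"}}

```text
time_s: 9.12
tool_pos: [0.5571, 0.1227, 0.1086]
orientation: [-2.533, -0.003, 0.017]
force: [-0.4, 0.1, -0.9]
gripper_width: 0.569
```

Emit:
{"method": "play_rows", "body": {"moves": "0 0 1 0 0 0;0 0 1 0 0 0"}}

```text
time_s: 9.38
tool_pos: [0.557, 0.1233, 0.1076]
orientation: [-2.533, -0.003, 0.017]
force: [1.5, -0.2, -0.9]
gripper_width: 0.564
```

```bash
python3 -c "
from h import *
s=read_state();print(s['tool_pos'],s['force'],s['wrist_torque'],np.degrees(s['orientation']))
row([.557,.1237,.1076],[215,0,1])"
```

```text
[0.55695793 0.12332453 0.10763395] [ 1.46355379 -0.20755636 -0.88479773] [-0.36541718 -0.00467492 -0.00618906] [-145.13575156   -0.15566816    0.99950078]
t 9.38 row: [ 0.  -0.3  0.2] [ 0.1 -0.1  0.1]
```

Emit:
{"method": "play_rows", "body": {"moves": "0 0 1 0 0 0;0 0 1 0 0 0"}}

```text
time_s: 9.62
tool_pos: [0.5571, 0.1235, 0.1074]
orientation: [-2.533, -0.003, 0.018]
force: [-1.9, -5.3, 5.0]
gripper_width: 0.566
```

Emit:
{"method": "play_rows", "body": {"moves": "0 0 1 0 0 0;0 0 1 0 0 0"}}

```text
time_s: 9.88
tool_pos: [0.5571, 0.1236, 0.1072]
orientation: [-2.533, -0.004, 0.018]
force: [-4.3, -8.5, 12.2]
gripper_width: 0.566
```

Emit:
{"method": "play_rows", "body": {"moves": "0 0 -2 0 0 0;0 0 -2 0 0 0"}}

```text
time_s: 10.12
tool_pos: [0.5572, 0.1232, 0.1077]
orientation: [-2.533, -0.003, 0.017]
force: [0.3, 0.6, -0.1]
gripper_width: 0.568
```

Emit:
{"method": "play_rows", "body": {"moves": "0 0 0 0 0 0;0 0 0 0 0 0;0 0 -20 0 0 0;0 0 -50 0 0 0;0 0 -80 0 0 0;0 0 -80 0 0 0;0 0 -80 0 0 0;0 0 -80 0 0 0", "hand": 85}}

```text
time_s: 11.12
tool_pos: [0.5568, 0.0784, 0.1723]
orientation: [-2.532, -0.001, 0.018]
force: [0.1, 0.4, 0.0]
gripper_width: 0.995
```

```bash
python3 -c "
from h import *
s=read_state();print(s['tool_pos'],s['force'])
p=capture('side');save(p,'r1.png',(190,100,310,230),4.6)
q=capture('top')
for n,c in(('side',p),('top',q)):
  for t in('carrier',):print(n,[(np.round(x['at'],3).tolist(),round(x['conf'],2)) for x in boxes_of(t,c)])
  C=cloud(c); m=(abs(C[...,0]-.557)<.06)&(C[...,1]>-.06)&(C[...,1]<.2)&(C[...,2]>.018)&(C[...,2]<.06)&(c['image'].min(2)>75)
  X=C[m]; print(len(X),X.mean(0) if len(X) else 0, np.percentile(X,[2,98],axis=0) if len(X) else 0,cv2.minAreaRect((X[:,:2]*1000).astype(np.float32)) if len(X)>4 else 0)
"
```

```text
[0.55675721 0.07839748 0.17234225] [0.06140269 0.36633371 0.03499167]
side [([0.559, -0.172, 0.001], 0.86), ([0.57, -0.405, 0.009], 0.71), ([0.411, -0.353, 0.009], 0.7), ([0.565, 0.05, 0.025], 0.67)]
277 [0.56972011 0.05790577 0.02534181] [[0.5405113  0.00682066 0.019348  ]
 [0.60512739 0.17437253 0.03166532]] ((559.403564453125, 89.98387145996094), (114.24281311035156, 196.34869384765625), 0.8465936183929443)
top [([0.574, -0.398, 0.008], 0.91), ([0.416, -0.352, 0.006], 0.91), ([0.572, 0.074, 0.026], 0.55)]
128 [0.56355146 0.07927308 0.02652237] [[0.53830001 0.06847506 0.02099527]
 [0.58591894 0.0930233  0.03118771]] ((561.7091064453125, 79.2145767211914), (47.69346618652344, 25.532569885253906), 6.400320053100586)
```

View pics/r1.png

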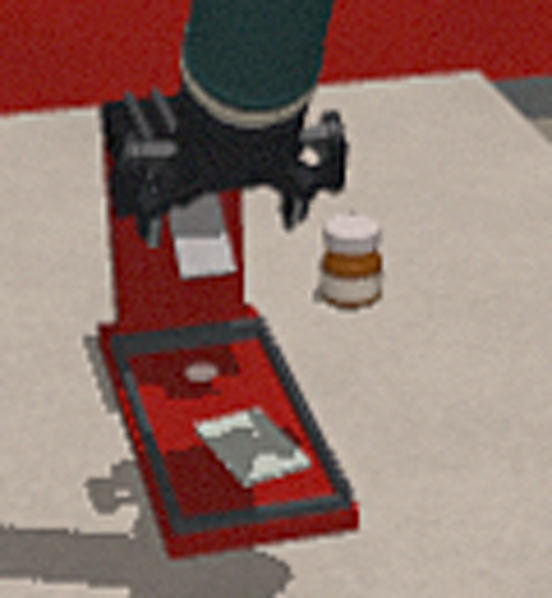

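The carrier has flipped and lies plain face up (window down) at (255,445), slightly skewed and near the +x wall. I'll measure its pose.

```bash
cat > m.py <<'E'
from h import *
def meas(p,ymax=.12):
    im=p['image'].astype(int); C=cloud(p)
    m=(abs(C[...,0]-.557)<.053)&(C[...,1]>-.025)&(C[...,1]<ymax)&(C[...,2]>.016)&(C[...,2]<.045)&(im[...,0]<1.5*im[...,1])&(im.max(2)>80)
    k,l,st,ce=cv2.connectedComponentsWithStats(m.astype(np.uint8)); i=1+np.argmax(st[1:,4]); X=C[l==i]
    r=cv2.minAreaRect((X[:,:2]*1000).astype(np.float32)); print(len(X),X[:,2].mean().round(4),np.round(cv2.boxPoints(r)).astype(int).tolist(),r); return r
E
python3 -c "
from m import *
s=read_state()
meas(capture('side'))
row([.565,-.05,.13],[222,0,1]);print(s['joints'])"
```

```text
250 0.0254 [[533, 98], [554, 2], [609, 14], [588, 110]] ((570.9013671875, 55.87575149536133), (56.07760238647461, 97.74977111816406), 12.360745429992676)
t 11.38 row: [  5.3 129.6 -38. ] [ 7.1 -0.1  0.1]
[-0.35634057  0.46530293  1.6943439   0.5890827   1.28402683 -0.63349754]
```

```bash
python3 -c "
from m import *
p=capture('side')
Rm=cv2.Rodrigues(np.array(p['rvec'],float))[0];o=-Rm.T@np.array(p['tvec']).ravel()
for u,v in((195,425),(262,407),(312,462),(248,487)):
  X=unproj(p,190+u/4.6,100+v/4.6,1.0);d=X-o;print((o+d*(.026-o[2])/d[2]).round(4))
"
```

```text
[0.5376 0.082  0.026 ]
[0.5892 0.0943 0.026 ]
[0.6059 0.014  0.026 ]
[ 0.5568 -0.0051  0.026 ]
```

```bash
python3 -c "
from m import *
row([.572,-.08,.11],[222,0,1])"
```

```text
t 11.43 row: [ 11.6 165.7 -38.7] [ 7.1 -0.1  0.1]
```

Emit:
{"method": "play_rows", "body": {"moves": "12 166 -39 7 0 0;12 166 -39 7 0 0;12 166 -39 7 0 0;12 166 -39 7 0 0;12 166 -39 7 0 0;12 166 -39 7 0 0", "hand": 22}}

```text
time_s: 12.18
tool_pos: [0.5723, -0.0792, 0.1111]
orientation: [-2.411, -0.003, 0.019]
force: [0.6, 0.8, -0.0]
gripper_width: 0.259
```

Emit:
{"method": "play_rows", "body": {"moves": "0 0 0 0 0 0;0 0 0 0 0 0"}}

```text
time_s: 12.42
tool_pos: [0.5726, -0.08, 0.1109]
orientation: [-2.411, -0.003, 0.018]
force: [0.6, 0.7, -0.4]
gripper_width: 0.26
```

```bash
python3 -c "
from m import *
row([.572,-.054,.0736],[222,0,1])
row([.572,-.014,.029],[222,0,1])"
```

```text
t 12.43 row: [-0.2  5.5 45.1] [ 0.2 -0.1  0.2]
t 12.43 row: [  0.4   5.5 105. ] [ 0.2 -0.1  0.2]
```

Emit:
{"method": "play_rows", "body": {"moves": "0 5.5 45 0 0 0;0 5.5 70 0 0 0;0 5.5 85 0 0 0;0 5.5 95 0 0 0;0 5.5 100 0 0 0;0 5.5 103 0 0 0;0 5.5 103 0 0 0"}}

```text
time_s: 13.3
tool_pos: [0.5719, -0.0164, 0.0303]
orientation: [-2.411, -0.003, 0.017]
force: [0.5, 0.4, -0.4]
gripper_width: 0.26
```

```bash
python3 -c "
from m import *
s=read_state();print(s['tool_pos'],s['force'])
p=capture('side');save(p,'f1.png',(200,150,290,220),8)
row([.572,.0,.0285],[222,0,1])"
```

```text
[ 0.57194442 -0.01637243  0.03029834] [ 0.49948577  0.38574072 -0.36975355]
t 13.35 row: [  0.3 -11.1  12.4] [ 0.2 -0.2  0.1]
```

View pics/f1.png

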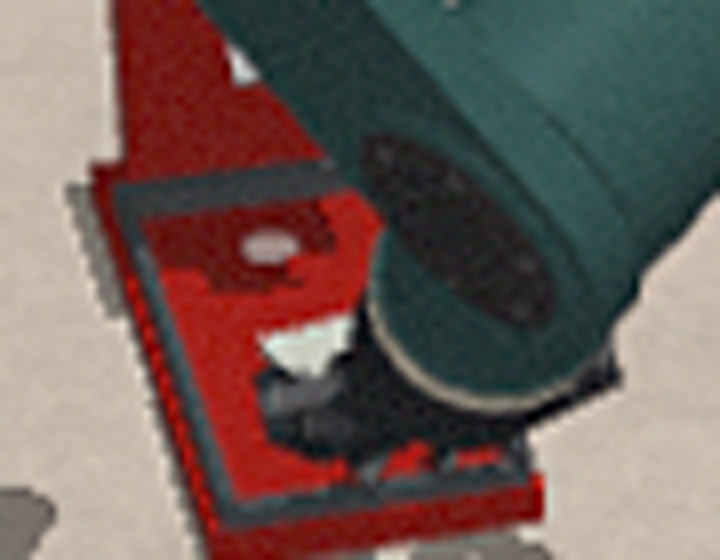

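The fingers stand in front of the carrier (back edge visible at 305,345), but the arm hides the tips. I'll probe down gently for the floor.

Emit:
{"method": "play_rows", "body": {"moves": "0 1 1.1 0 0 0;0 1 1.1 0 0 0"}}

```text
time_s: 13.6
tool_pos: [0.572, -0.0161, 0.0289]
orientation: [-2.411, -0.003, 0.017]
force: [-0.0, 1.1, 1.7]
gripper_width: 0.26
```

Emit:
{"method": "play_rows", "body": {"moves": "0 1 1.1 0 0 0;0 1 1.1 0 0 0"}}

```text
time_s: 13.85
tool_pos: [0.5718, -0.0155, 0.028]
orientation: [-2.409, -0.003, 0.017]
force: [0.8, 1.7, 6.8]
gripper_width: 0.258
```

Emit:
{"method": "play_rows", "body": {"moves": "0 1 1.1 0 0 0;0 1 1.1 0 0 0"}}

```text
time_s: 14.1
tool_pos: [0.5718, -0.0149, 0.0272]
orientation: [-2.408, -0.003, 0.017]
force: [-0.9, 2.2, 10.1]
gripper_width: 0.255
```

Emit:
{"method": "play_rows", "body": {"moves": "0 -2.7 -3 0 0 0;0 -8.6 2.4 0 0 0;0 -14.6 7.7 0 0 0;0 -20.5 13 0 0 0;0 -26.5 18.4 0 0 0;0 -32.4 23.8 0 0 0;0 -38.4 29.1 0 0 0;0 -44.3 34.5 0 0 0;0 -50.3 39.8 0 0 0;0 -50.3 39.8 0 0 0"}}

```text
time_s: 15.35
tool_pos: [0.5702, 0.0487, 0.0296]
orientation: [-2.411, -0.002, 0.018]
force: [0.1, -0.2, -0.1]
gripper_width: 0.258
```

```bash
python3 -c "
from m import *
s=read_state();print(s['tool_pos'],s['force'],s['joints'])
p=capture('side');save(p,'f2.png',(200,130,300,215),7)
row([.572,.1,.0298],[222,0,1])"
```

```text
[0.57023717 0.04870406 0.02959117] [ 0.11956504 -0.18876052 -0.05129806] [-0.44894333  0.74969135  1.70646415  0.7041423   1.17331814 -0.91353644]
t 15.4 row: [  2.5 -38.7  34.3] [ 0.1 -0.1  0.1]
```

View pics/f2.png

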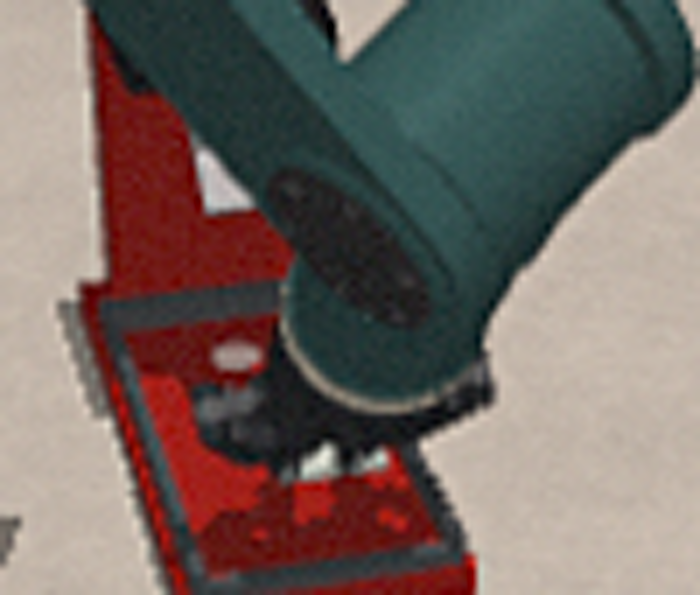

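```bash
python3 -c "
from m import *
p=capture('side');im=p['image'].astype(int);C=cloud(p)
m=(im[...,0]<1.25*im[...,1])&(im.max(2)>110)&(abs(C[...,0]-.557)<.052)&(C[...,1]>-.02)&(C[...,1]<.13)&(C[...,2]<.06)
for v,u in np.argwhere(m): print(u,v,C[v,u].round(3),im[v,u])
print(proj(p,[.572,.046,.026]),proj(p,[.572,.046,.02]))
" | awk 'NR<70'
```

```text
246 194 [0.579 0.062 0.025] [178 180 170]
247 194 [0.581 0.058 0.028] [175 177 169]
244 195 [0.57  0.054 0.027] [144 146 139]
245 195 [0.573 0.053 0.028] [178 176 168]
246 195 [0.577 0.054 0.027] [219 220 207]
247 195 [0.58  0.054 0.026] [148 150 141]
253 195 [0.599 0.05  0.025] [154 163 153]
254 195 [0.602 0.048 0.026] [198 216 203]
243 196 [0.56  0.018 0.047] [133 136 130]
244 196 [0.569 0.048 0.028] [205 209 198]
245 196 [0.573 0.05  0.026] [207 212 198]
246 196 [0.575 0.048 0.027] [203 206 195]
247 196 [0.579 0.049 0.025] [141 144 136]
252 196 [0.595 0.048 0.024] [117 118 113]
253 196 [0.599 0.049 0.022] [143 139 133]
254 196 [0.601 0.044 0.025] [136 147 135]
243 197 [0.564 0.043 0.028] [137 148 139]
244 197 [0.569 0.047 0.024] [172 178 167]
245 197 [0.572 0.046 0.025] [162 169 161]
246 197 [0.575 0.047 0.024] [153 148 139]
247 197 [0.579 0.05  0.021] [140 140 133]
243 198 [0.565 0.045 0.023] [137 127 119]
244 198 [0.568 0.044 0.023] [137 112 107]
[245.08708072 196.65684956] [245.12591635 198.24004241]
```

The plate's front edge is at y≈0.046, square across, where the finger contact should be. Continuing the push.

Emit:
{"method": "play_rows", "body": {"moves": "0 -5.9 5.4 0 0 0;0 -11.9 10.7 0 0 0;0 -17.8 16.1 0 0 0;0 -23.8 21.4 0 0 0;0 -29.7 26.8 0 0 0;0 -35.7 32.1 0 0 0;0 -41.6 37.5 0 0 0;0 -47.5 42.8 0 0 0;0 -50.5 45.5 0 0 0;0 -50.5 45.5 0 0 0"}}

```text
time_s: 16.7
tool_pos: [0.5692, 0.1162, 0.0293]
orientation: [-2.411, -0.003, 0.018]
force: [1.0, 0.2, -1.2]
gripper_width: 0.255
```

Emit:
{"method": "play_rows", "body": {"moves": "0 -1.5 1.3 0 0 0;0 -3 2.7 0 0 0;0 -4.5 4 0 0 0;0 -4.5 4 0 0 0"}}

```text
time_s: 17.2
tool_pos: [0.5692, 0.1221, 0.0294]
orientation: [-2.411, -0.003, 0.018]
force: [-0.2, -0.0, -0.1]
gripper_width: 0.258
```

```bash
python3 -c "
from m import *
s=read_state();print(s['tool_pos'],s['force'],s['joints'])"
```

```text
[0.56921943 0.12207183 0.02939912] [-0.15056314 -0.00550884 -0.14509218] [-0.33532365  0.73448213  1.75724562  0.780892    1.0990075  -0.88286297]
```

Now 2 mm steps, watching the force for the stop.

Emit:
{"method": "play_rows", "body": {"moves": "0 -1.5 1.3 0 0 0;0 -3 2.7 0 0 0;0 -3 2.7 0 0 0"}}

```text
time_s: 17.58
tool_pos: [0.5691, 0.1262, 0.0294]
orientation: [-2.411, -0.003, 0.018]
force: [0.3, 0.0, -0.7]
gripper_width: 0.258
```

Emit:
{"method": "play_rows", "body": {"moves": "0 -1.5 1.3 0 0 0;0 -1.5 1.3 0 0 0"}}

```text
time_s: 17.82
tool_pos: [0.5691, 0.1281, 0.0294]
orientation: [-2.411, -0.003, 0.018]
force: [1.2, 0.3, -0.2]
gripper_width: 0.257
```

Emit:
{"method": "play_rows", "body": {"moves": "0 -1.5 1.3 0 0 0;0 -1.5 1.3 0 0 0"}}

```text
time_s: 18.08
tool_pos: [0.5691, 0.1301, 0.0295]
orientation: [-2.411, -0.003, 0.018]
force: [0.3, 1.1, -0.0]
gripper_width: 0.254
```

Emit:
{"method": "play_rows", "body": {"moves": "0 -1.1 1 0 0 0;0 -1.1 1 0 0 0"}}

```text
time_s: 18.32
tool_pos: [0.5692, 0.1312, 0.0294]
orientation: [-2.411, -0.003, 0.018]
force: [-0.6, -2.3, 0.8]
gripper_width: 0.256
```

Emit:
{"method": "play_rows", "body": {"moves": "0 -1.1 1 0 0 0;0 -1.1 1 0 0 0"}}

```text
time_s: 18.58
tool_pos: [0.5694, 0.1315, 0.0292]
orientation: [-2.413, -0.004, 0.018]
force: [-1.6, -9.0, 2.0]
gripper_width: 0.259
```

```bash
python3 -c "
from m import *
s=read_state();print(s['tool_pos'],s['force'])
p=capture('side');im=p['image'].astype(int);C=cloud(p)
m=(im[...,0]<1.25*im[...,1])&(im.max(2)>70)&(abs(C[...,0]-.557)<.052)&(C[...,1]>.1)&(C[...,1]<.21)&(C[...,2]<.04)
for v,u in np.argwhere(m)[::2]: print(u,v,C[v,u].round(3),im[v,u])
" | head -40
```

```text
[0.56936651 0.13149856 0.02923901] [-1.59265041 -9.04514644  2.02342774]
240 180 [0.578 0.152 0.028] [142 142 136]
241 181 [0.581 0.149 0.026] [222 226 213]
238 182 [0.569 0.142 0.027] [169 168 162]
240 182 [0.576 0.144 0.025] [206 209 199]
242 182 [0.58  0.127 0.034] [95 96 90]
248 182 [0.604 0.143 0.022] [173 156 151]
239 183 [0.571 0.137 0.026] [203 205 194]
241 183 [0.577 0.132 0.028] [160 163 154]
245 183 [0.586 0.108 0.04 ] [87 90 85]
247 183 [0.596 0.125 0.029] [193 203 200]
237 184 [0.563 0.131 0.026] [154 157 148]
239 184 [0.569 0.128 0.027] [185 192 179]
241 184 [0.576 0.125 0.028] [198 207 196]
244 184 [0.584 0.114 0.033] [78 72 71]
246 184 [0.593 0.127 0.024] [135 135 127]
248 184 [0.601 0.128 0.022] [139 140 135]
236 185 [0.556 0.112 0.034] [72 73 72]
238 185 [0.566 0.129 0.023] [146 144 134]
240 185 [0.573 0.128 0.023] [128 130 123]
242 185 [0.58  0.129 0.021] [152 153 148]
235 186 [0.554 0.119 0.027] [113 111 111]
```

The stop is reached: -9 N, and the front edge at y≈0.128 matches the expected 0.1275. One firmer nudge, then I'll back off along the same line, away from the plate.

Emit:
{"method": "play_rows", "body": {"moves": "0 -0.8 0.7 0 0 0;0 -0.8 0.7 0 0 0"}}

```text
time_s: 18.88
tool_pos: [0.5694, 0.1317, 0.0291]
orientation: [-2.415, -0.004, 0.018]
force: [-3.7, -13.2, 4.8]
gripper_width: 0.257
```

Emit:
{"method": "play_rows", "body": {"moves": "0 4 -3.3 0 0 0;0 15 -13.5 0 0 0;0 37 -33 0 0 0;0 67 -60 0 0 0;0 67 -110 0 0 0;0 67 -150 0 0 0;0 67 -200 0 0 0;0 67 -200 0 0 0;0 67 -200 0 0 0"}}

```text
time_s: 20.0
tool_pos: [0.5715, -0.0494, 0.1332]
orientation: [-2.41, -0.002, 0.017]
force: [-0.2, 0.4, 0.0]
gripper_width: 0.256
```

```bash
python3 -c "
from m import *
s=read_state();print(s['tool_pos'],s['force'])
p=capture('side');q=capture('top');save(p,'e1.png',(200,100,300,215),5.2)
for n,c in(('side',p),('top',q)):
  for t in('carrier','stop','blank','vial','jar'):print(n,t,[(np.round(x['at'],3).tolist(),round(x['conf'],2)) for x in place_of(t,c)[:4]])
C=cloud(p);im=p['image'].astype(int)
m=(abs(C[...,0]-.557)<.053)&(C[...,1]>.1)&(C[...,1]<.204)&(C[...,2]>.02)&(C[...,2]<.031)&(im[...,0]<1.4*im[...,1])
k,l,st,ce=cv2.connectedComponentsWithStats(m.astype(np.uint8)); i=1+np.argmax(st[1:,4]); X=C[l==i]
print(len(X),X.mean(0),np.percentile(X,[2,98],axis=0),cv2.minAreaRect((X[:,:2]*1000).astype(np.float32)))
"
```

```text
[ 0.57146734 -0.04935661  0.13324248] [-0.20104598  0.36348925  0.0033827 ]
side carrier [([0.571, -0.4, 0.002], 0.96), ([0.414, -0.351, -0.002], 0.88), ([0.564, -0.17, 0.0], 0.7), ([0.561, 0.059, 0.019], 0.66)]
side stop [([0.555, 0.211, 0.022], 0.65)]
side blank [([0.552, 0.117, 0.116], 0.27)]
side vial [([0.718, -0.287, -0.001], 0.7)]
side jar [([0.563, 0.124, 0.123], 0.53)]
top carrier [([0.58, 0.165, 0.022], 0.52), ([0.568, -0.165, 0.001], 0.49)]
top stop [([0.561, 0.208, 0.023], 0.92)]
top blank [([0.556, 0.117, 0.12], 0.16)]
top vial [([0.716, -0.282, 0.0], 0.61)]
top jar [([0.708, 0.298, 0.002], 0.56), ([0.558, 0.063, 0.022], 0.41), ([0.559, 0.122, 0.126], 0.37)]
67 [0.56217855 0.14973952 0.02526669] [[0.54939146 0.12546511 0.02047344]
 [0.58282536 0.19799896 0.02860356]] ((555.9956665039062, 159.64593505859375), (30.42473030090332, 86.97185516357422), 20.3583984375)
```

View pics/e1.png

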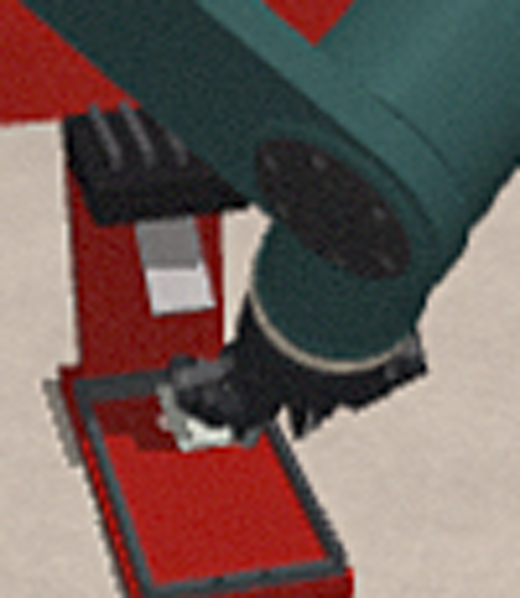

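The gripper still hides part of the plate at (205,430). I'll clear away and recheck.

Emit:
{"method": "play_rows", "body": {"moves": "-60 0 -230 0 0 0;-60 0 -230 0 0 0;-60 0 -230 0 0 0;-60 0 -230 0 0 0;-60 0 -230 0 0 0;-60 0 -230 0 0 0"}}

```text
time_s: 21.35
tool_pos: [0.514, -0.2035, 0.3043]
orientation: [-2.41, -0.002, 0.017]
force: [-0.2, 0.1, 1.0]
gripper_width: 0.255
```

```bash
python3 -c "
from m import *
s=read_state();print(s['tool_pos'],s['force'])
p=capture('side');save(p,'e2.png',(205,130,285,215),7)
q=capture('top')
for n,c in(('side',p),('top',q)):
  for t in('carrier','blank','vial','jar'):print(n,t,[(np.round(x['at'],3).tolist(),round(x['conf'],2)) for x in place_of(t,c)[:5]])
C=cloud(p);im=p['image'].astype(int)
m=(abs(C[...,0]-.557)<.053)&(C[...,1]>.1)&(C[...,1]<.204)&(C[...,2]>.02)&(C[...,2]<.031)&(im[...,0]<1.4*im[...,1])
k,l,st,ce=cv2.connectedComponentsWithStats(m.astype(np.uint8)); i=1+np.argmax(st[1:,4]); X=C[l==i]
print(len(X),X.mean(0),np.percentile(X,[2,98],axis=0),cv2.minAreaRect((X[:,:2]*1000).astype(np.float32)))
"
```

```text
[ 0.51398638 -0.20348204  0.30425311] [-0.23649636  0.08237025  0.96094183]
side carrier [([0.413, -0.349, 0.0], 0.9), ([0.579, 0.168, 0.025], 0.68), ([0.575, -0.398, 0.004], 0.67), ([0.566, -0.168, 0.001], 0.62)]
side blank [([0.429, -0.242, 0.017], 0.85), ([0.578, 0.168, 0.025], 0.54)]
side vial [([0.718, -0.281, -0.002], 0.54)]
side jar [([0.714, 0.299, -0.003], 0.51)]
top carrier [([0.563, -0.168, 0.0], 0.96), ([0.415, -0.353, -0.002], 0.84), ([0.573, -0.404, 0.004], 0.77), ([0.579, 0.166, 0.021], 0.64)]
top blank [([0.429, -0.24, 0.017], 0.61)]
top vial [([0.718, -0.283, 0.001], 0.6)]
top jar [([0.709, 0.299, 0.001], 0.57), ([0.556, 0.066, 0.025], 0.19)]
180 [0.57545821 0.16039    0.02625349] [[0.55144863 0.12496283 0.02174195]
 [0.60012164 0.20298548 0.02912665]] ((576.45703125, 163.170166015625), (80.94630432128906, 54.59788131713867), 89.64177703857422)
```

View pics/e2.png

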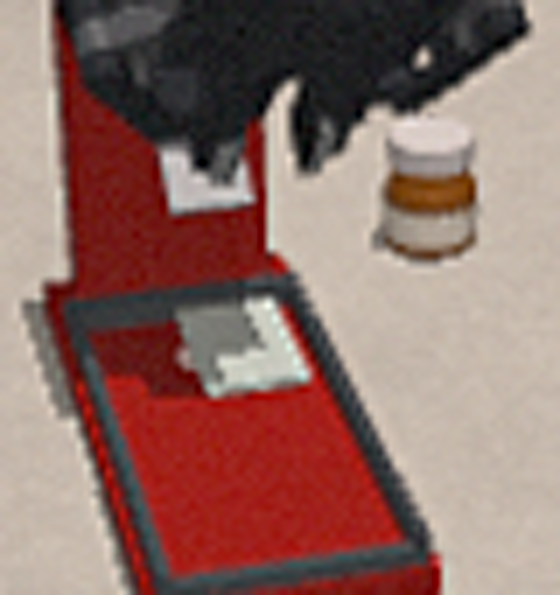

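The plate lies flat and square, with its back edge against the dark stop (215,305). Its centre is about (0.577, 0.167), against an expected y of about 0.1675. Jar, blank and vial haven't moved. Handing in.

```bash
python3 -c "
from cell import *
print(sign_off())"
```

```text
the job is handed in; nothing more can be done
None
```

The carrier is fully home, and I handed the job in at about 21 s of the 64 s allowed; the hand-in gives no verdict.

**What I did:** I gripped the carrier by its long edges, tilted it 35° and lowered it until the wrist force showed it touching the ramp. I let go there, and it tipped over by itself and landed plain face up (window down), skewed about 12°. I then pushed it under the ramp with two fingers, the gripper leaning back 42°, until the stop pushed back with about 13 N.

**Last checks:**

| Check | Result |
|---|---|
| Lying on the tray | flat, plain side up, top face at z ≈ 0.026 m |
| Alignment with the tray | within about 1–2° |
| Centre to the back stop | about 40 mm, within the few mm the cameras can resolve |
| Sideways position | about 20 mm off the tray's middle line, inside the 35 mm limit |
| Blank, vial and jar | where they started |
| Gripper | clear of everything |

**Measurements that were off:**
- **Skew after landing:** my first automatic outline fit after landing came out too large (56 × 98 mm). I used the corner pixels instead.
- **Low-confidence detections:** while the arm blocked the view, the networks gave some wrong low-confidence finds for the blank and the jar. They were right again once it moved away.

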